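Open the board test fixture's cover and hold it

TASK

Open the clear cover of the board test fixture (it has a red handle) so that a colleague can get at the circuit board. First, with the yellow release still at home, tug the cover up to learn whether the hidden catch has snapped on; if it is caught, free it by sliding the yellow release to the green mark, then lift the cover until it stands about 50 degrees open or more. Finish while still holding it there with the gripper, since it falls shut by itself, and leave the board in its nest and everything else on the bench in its place.

Things in the scene. Friction and masses are not known exactly. Their poses are not given: they have to be found in the camera images.
- fixture: test fixture, a fixed grey and black housing 250 (x) x 280 (y) x 70 mm high. Origin: centre of its underside. x points from its front (robot side) to the hinge, y to the left; yawed up to 0.3 rad. A grey rail (x -125 to -80 mm, top z 70 mm) runs along the front, the cover (top z 72 mm) behind it. A catch hidden in the rail may have snapped over the cover or not: unseen, varies
- cover (a joint): opening angle of the cover in rad: 0 closed, 1.3 at most. Aluminium frame with clear window, 178 (x) x 250 (y) x 8 mm, about 0.45 kg, hinged at its far edge, so the near edge with the handle rises. Let go, it falls shut from any angle. If caught, it rises only about 0.04 rad (6 mm at the handle) and then stands firm; if free, it keeps rising at 2 to 3 N on the handle
- cover_handle (a point): middle of the red handle bar on the cover: round, 10 mm thick, 90 mm long, along the fixture's y, on thin posts 45 mm either side; bar centre 40 mm above the cover's top. 155 mm before and 44 mm above the hinge line when closed (fixture x -55, y 0, z 112 mm). Pinch it from above, one finger before and one behind; it turns between the pads as the cover swings
- cover_hinge (a point): middle of the cover's hinge line, which runs along the fixture's y (fixture x +100, y 0, z 68 mm); does not move as the cover opens
- release (a joint): travel of the yellow release slide in m: 0 to 0.005 (home) at the start, 0.030 fully slid, at its stop beside a green mark on the rail. Moves along the fixture's +y against about 2.5 N of friction and stays where left. From about 0.016 on it has pushed the hidden catch (if on) off the cover, and the catch stays off
- release_tab (a point): centre of the top face of the yellow release tab, a block 14 (x) x 16 (y) mm standing 30 mm above the rail top (fixture x -103, y +80 at home, top z 100 mm); moves with the slide; can be pinched from above or pushed from its side
- board: green circuit board 105 x 85 x 5 mm with small parts on it, loose in its nest of brass pins under the cover; stays there. Origin: centre of its underside
- spool: green solder spool 54 mm wide, 42 mm high, a bystander standing on the bench. Origin: centre of its underside
- flux_bottle: amber bottle 40 mm wide, 95 mm high, a bystander standing on the bench. Origin: centre of its underside
- screwdriver: screwdriver with a red handle, 160 mm long, a bystander lying on the bench. Origin: near its middle
- tip_tin: round brass tin 52 mm wide, 26 mm high, a bystander on the bench. Origin: centre of its underside
- multimeter: yellow multimeter 140 x 75 x 34 mm, a bystander lying on the bench. Origin: centre of its underside
- parts_tray: blue parts tray 110 x 150 x 40 mm, a bystander on the bench. Origin: centre of its underside

How it is judged (in metres and radians):
On the way:
1. the gripper tugs the cover up (more than 0.015 rad) while the release is still at home (under 10 mm) (value of joint cover above 0.015 rad and value of joint release below 0.01 m and contact force between the fingers and cover above 0.5 N), for 0.1 s.
At the end, for the whole second after the job is handed in: the cover stands still at more than 0.77 rad (44 degrees) open, carried by the gripper's fingers (contact over 0.5 N), with the board still in its nest (moved under 12 mm, not lifted by 4 mm) (value of joint cover above 0.77 rad and velocity of joint cover between -0.1 and 0.1 rad/s and contact force between the fingers and cover above 0.5 N and z of board in the frame of fixture below 0.034 m and distance of board from where it was at the start of the episode below 0.012 m); the arm keeps its last pose, push and grip.
It fails at once if a bystander on the bench is pushed more than 30 mm from its place (distance of any of spool, flux_bottle, screwdriver, tip_tin, multimeter, parts_tray from where it was at the start of the episode above 0.03 m).
It fails at once if the flux bottle is knocked over (angle between flux_bottle's own z axis and vertical above 0.5 rad).
It also fails if it takes over 54 s, if anything falls off the work surface, if the arm or the gripper's body presses on something with over 40 N, if the wrist force passes 120 N, or if a joint passes its speed limit or range.

ROBOT

A 6-joint arm with a two-finger parallel gripper is mounted at the origin on the work surface. World frame = base frame: x ahead of the robot, y to its left, z up, the work surface at z = 0. Lengths are in mm, angles in rad, forces in N, time in s.
With the tool pointing down it reaches from about 275 to 1000 mm from the base axis. Payload 8.4 kg.
Tool frame: the origin (TCP) lies at the very end of the fingers, on their centre line; the grasp point (between the pads) lies 19 mm behind it; z points along the fingers, y is the line along which they close (so a half turn about z gives the same grasp; the last joint's range is limited). The gripper opens to 85 mm and grips with 20 to 120 N. Pads are 22 mm wide; open, the fingers measure 114 mm over their backs; the gripper's body (76 mm by 85 mm) begins 54 mm behind the grasp point. The pads swing forward as they close: fully open they stand 13 mm farther back than shut.
Start: joints at [1.248, 0.353, 1.633, -0, 1.155, -0.002], TCP at [197.077, 593.118, 231.281] pointing down, gripper open.
Joint ranges: [-2.63, 2.63], [-0.92, 2.1], [0.06, 2.66], [-1.3, 4.44], [0, 2.69], [-3.02, 3.02]. Speed limits (rad/s): [2.22, 2.22, 2.79, 3.14, 3.14, 3.14].

INTERFACE

Orientations are given as [roll, pitch, yaw] about the fixed x, y, z axes, in that order (R = Rz(yaw) Ry(pitch) Rx(roll)).
In Python, from rig import sensors, grab_frame, camera_params, order gives the robot as it stands. The module is installed in compiled form; this text tells all that it offers.
- The arm moves only by the tool move_arm, never from a script. Its argument "motion" is a list of rows, each a list of 7 numbers: the turn, a rotation vector about the tool's x, y, z in a scale on which 1.0 is 4 rad, then the shift along the tool's x, y, z in shares of 0.5 m (1.0 is 0.5 m), then the finger opening in m, from 0 to 0.0854. A call has 1 to 8 rows; each row is the pose to reach, as a shift and turn from the pose commanded when the call began, along the tool's axes at that moment; what a row does not reach only later rows make up. A row lasts 1/8 s, in which the tool goes at most 62.5 mm and 10.7 degrees, less where a joint would pass 70% of its speed; a pose out of reach is approached as far as the arm can. Shift and turn numbers lie between -1 and 1, and a call with a number outside is refused. A call with a gripper value outside its range is refused whole. The fingers move at their own pace and stop on an object; "grip_force" is the grip in N (left out, the last holds). Time passes only in rows, so rows that repeat a pose let the fingers close. It gives the time, the measured TCP pose, the force, the opening and the grip force at its end, in the units of the state.
- sensors.sense(): the state, without advancing time (a new reading comes with each control period).
- grab_frame(name): name is "scene" or "top" or "wrist"; returns (picture, depth): 384x512x3 uint8, red, green, blue; 384x512 float32, mm along the optical axis (not along the pixel's ray), 0 where there is no reading.
- camera_params(name): a dict with "camera_matrix" (3x3 intrinsics, pixels), "k1" (the pictures are not rectified: a ray, as slopes to the right and down, at radius r is drawn at 1 + k1 r^2 times it, then the intrinsics apply), "world_from_camera" (4x4, takes a point from camera to world coordinates). Camera axes: x right, y down, z forward; pixel columns grow to the right and rows downward; lengths in mm; the calibration is good to about 2 mm. A picture is of the moment at which its call begins: read the wrist's pose just before it. camera_params takes no time and is no camera call; for the wrist camera it gives the pose at the moment of the call.
- order.sign_off(): hands the job in; it is judged then, once.
The state is a dict: "clock": time; "qpos": joint angles; "qvel": joint speeds; "joint_efforts": joint torques, N m; "eef_pos": TCP position; "tcp_rot": TCP orientation; "contact_force": force on the tool from outside, world axes, zero at the start; "wrist_torque": the same for the moment, N m; "opening": opening from 0.0 (shut) to 1.0 (fully open); "grasp_force": force on a finger pad.
Only numpy, scipy, OpenCV 4.12 (cv2) and the standard library are available. Lean on these libraries where they do the work, as an engineer would, in place of code of your own. Each camera call takes 0.05 s, during which the arm holds its last target. There are 200 camera calls.

## Working session

There is one attempt and no reset: what is moved stays moved. The work goes in short steps, Python scripts to look and compute and a tool call to move; the robot and the scene stay as the last step left them, time stands still between calls to the robot, and variables do not carry over. Pictures are saved under pics/ and viewed, at most 10 in all, crops included, and the job is handed in when it is done.

Besides the shell and the picture viewer there is one more tool, called in YAML: its name, and indented under it one key for each argument. move_arm: Moves the arm, as the interface text tells. Its arguments: {"type":"object","properties":{"motion":{"type":"array","items":{"type":"array","items":{"type":"number"}}},"grip_force":{"type":"number"}},"required":["motion"]}

```bash
mkdir -p pics; cat > h.py <<'E'
import numpy as np, cv2
from rig import sensors, grab_frame, camera_params, order
def ray(P,uv):
    K=P["camera_matrix"];K=np.array(K);k=P["k1"]
    d=np.array([(uv[0]-K[0,2])/K[0,0],(uv[1]-K[1,2])/K[1,1]]);s=d.copy()
    for _ in range(20): s=d/(1+k*(s@s))
    return np.array([s[0],s[1],1.])
def pt(P,uv,z=None,depth=None):
    T=np.array(P["world_from_camera"]);r=T[:3,:3]@ray(P,uv);o=T[:3,3]
    return o+r*(depth if depth is not None else (z-o[2])/r[2])
E
python3 - <<'E'
from h import *
for n in ["scene","top"]:
    p,d=grab_frame(n); cv2.imwrite(f"pics/{n}0.png",p[...,::-1]); np.save(f"{n}0.npy",d)
    print(n,camera_params(n))
print(sensors.sense())
E
```

```text
scene {'camera_matrix': array([[455.99151257,   0.        , 251.62665592],
       [  0.        , 455.99151257, 190.71645133],
       [  0.        ,   0.        ,   1.        ]]), 'k1': -0.02792656053216675, 'world_from_camera': array([[ 6.36397622e-01,  4.77491474e-01, -6.05805216e-01,
         1.42352138e+03],
       [ 7.71085057e-01, -3.72792494e-01,  5.16191428e-01,
        -7.43860832e+02],
       [ 2.06373687e-02, -7.95630347e-01, -6.05430797e-01,
         9.63761507e+02],
       [ 0.00000000e+00,  0.00000000e+00,  0.00000000e+00,
         1.00000000e+00]])}
top {'camera_matrix': array([[353.30831995,   0.        , 248.23888924],
       [  0.        , 353.30831995, 199.39625207],
       [  0.        ,   0.        ,   1.        ]]), 'k1': -0.003132199966696088, 'world_from_camera': array([[ 9.46915682e-03, -9.89513693e-01,  1.44128367e-01,
         4.12389555e+02],
       [-9.99802425e-01, -6.84968664e-03,  1.86599438e-02,
        -1.85478030e+01],
       [-1.74770358e-02, -1.44276585e-01, -9.89383050e-01,
         1.13738356e+03],
       [ 0.00000000e+00,  0.00000000e+00,  0.00000000e+00,
         1.00000000e+00]])}
{'clock': 0.1, 'qpos': array([ 1.24758823e+00,  3.53602907e-01,  1.63403736e+00, -1.82677242e-05,
        1.15520055e+00, -2.38887007e-03]), 'qvel': array([ 0.00059927,  0.00107131, -0.00021391,  0.00154342,  0.00010296,
       -0.00067973]), 'joint_efforts': array([ 9.79386641e-04, -6.06358337e+01, -3.42816210e+01,  2.86439374e-06,
        4.13936665e-03, -1.38343361e-05]), 'eef_pos': array([196.95682748, 592.71698034, 230.63134082]), 'tcp_rot': array([-3.14034445e+00,  1.37217414e-05,  2.82078082e+00]), 'contact_force': array([-0.81869931,  0.41182827,  0.86228577]), 'wrist_torque': array([-0.01022149, -0.03286732,  0.00122166]), 'grasp_force': 0.0, 'opening': 1.0059562111609146}
```

View pics/top0.png

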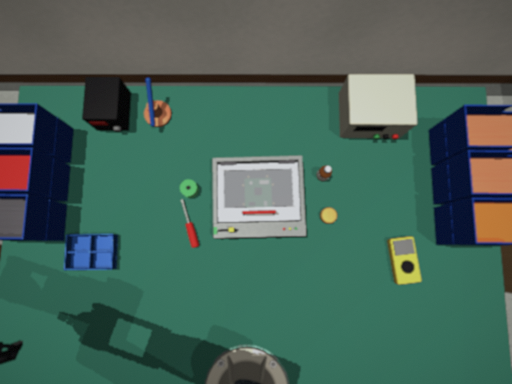

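View pics/scene0.png

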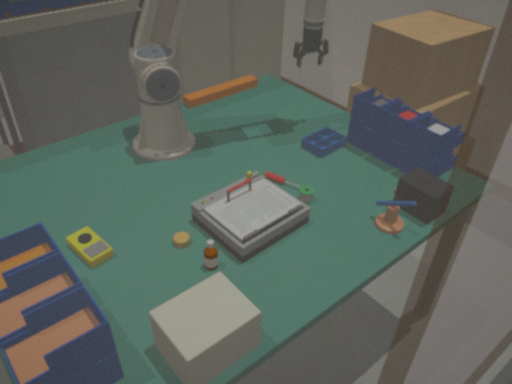

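The top view shows the fixture spanning about (213,157)-(305,238), with the red handle at (259,212), the yellow tab at (232,230) and the green mark at (215,230). The spool is at (188,188), the screwdriver at (190,225), the bottle at (325,173) and the tin at (329,215). The scene view shows the handle at about (240,187) and the tab at (249,176).

```bash
python3 - <<'E'
from h import *
p=cv2.imread("pics/top0.png");hsv=cv2.cvtColor(p,cv2.COLOR_BGR2HSV);P=camera_params("top");d=np.load("top0.npy")
def m(lo,hi,box):
    k=cv2.inRange(hsv,lo,hi);q=np.zeros_like(k);x0,y0,x1,y1=box;q[y0:y1,x0:x1]=k[y0:y1,x0:x1]
    ys,xs=np.nonzero(q);return np.c_[xs,ys].astype(float)
r=m((0,120,80),(8,255,255),(235,205,285,220));a=np.vstack([m((170,120,80),(180,255,255),(235,205,285,220)),r])
c=a.mean(0);print("handle",len(a),c,pt(P,c,112),a.min(0),a.max(0))
vx,vy,_,_=cv2.fitLine(a.astype(np.float32),cv2.DIST_L2,0,.01,.01).ravel();print("line",vx,vy)
L=pt(P,c-45*np.array([vx,vy])*1,112);R=pt(P,c+45*np.array([vx,vy]),112);v=L-R;print("yaw from handle",np.arctan2(-v[0],v[1]))
y=m((22,120,100),(35,255,255),(222,222,242,238));c2=y.mean(0);print("tab",len(y),c2,pt(P,c2,100),y.min(0),y.max(0))
g=m((45,150,100),(75,255,255),(208,222,222,240));print("green",len(g),g.mean(0),pt(P,g.mean(0),70))
# housing silhouette: grey, low saturation
k=cv2.inRange(hsv,(0,0,90),(180,60,255));q=np.zeros_like(k);q[150:245,205:312]=k[150:245,205:312]
cs,_=cv2.findContours(q,cv2.RETR_EXTERNAL,cv2.CHAIN_APPROX_NONE);b=max(cs,key=cv2.contourArea)
box=cv2.boxPoints(cv2.minAreaRect(b));W=np.array([pt(P,u,70) for u in box]);print(box,W.round(1))
print("c",W.mean(0),[np.linalg.norm(W[i]-W[i-1]) for i in range(4)])
# scene
p=cv2.imread("pics/scene0.png");hsv=cv2.cvtColor(p,cv2.COLOR_BGR2HSV);P=camera_params("scene")
a=np.vstack([m((0,120,80),(8,255,255),(222,175,256,196)),m((170,120,80),(180,255,255),(222,175,256,196))]);y=m((22,120,100),(35,255,255),(240,168,258,186))
print("scene handle",len(a),a.mean(0),pt(P,a.mean(0),112),"tab",len(y),y.mean(0),pt(P,y.mean(0),95))
for n,S,uv in [("spool","top",(188,188)),("bottle","top",(325,173)),("tin","top",(329,215)),("sd0","top",(183,201)),("sd1","top",(195,246))]:
    print(n,pt(camera_params("top"),uv,dict(spool=42,bottle=95,tin=26).get(n,15)).round())
big=cv2.resize(cv2.imread("pics/top0.png")[150:250,170:345],None,fx=4.5,fy=4.5,interpolation=cv2.INTER_CUBIC);cv2.imwrite("pics/crop.png",big)
E
```

```text
handle 79 [258.16455696 211.93670886] [524.99886605 -28.51449179 112.        ] [243. 211.] [274. 213.]
line 0.9995257 -0.03079532
yaw from handle 0.03852022871915092
tab 19 [231.15789474 229.52631579] [473.83647299  50.29053667 100.        ] [229. 228.] [234. 231.]
green 0 [nan nan] [nan nan nan]
[[210.94872 157.00131]
 [304.19513 154.61038]
 [306.28052 235.94153]
 [213.03412 238.33246]] [[ 700.5  119.    70. ]
 [ 709.5 -170.7   70. ]
 [ 458.3 -173.6   70. ]
 [ 448.7  106.5   70. ]]
c [579.24348171 -29.71954815  70.        ] [np.float64(252.1103364901989), np.float64(289.8463288149647), np.float64(251.21690288623844), np.float64(280.2392719982122)]
scene handle 38 [239.71052632 184.55263158] [523.56932564 -26.80793034 112.        ] tab 12 [248.75       173.83333333] [477.2510184   48.03552889  95.        ]
spool [607. 193.  42.]
bottle [ 646. -229.   95.]
tin [ 526. -252.   26.]
sd0 [569. 213.  15.]
sd1 [426. 169.  15.]<stdin>:11: RuntimeWarning: Mean of empty slice.
  ret = um.true_divide(
```

View pics/crop.png

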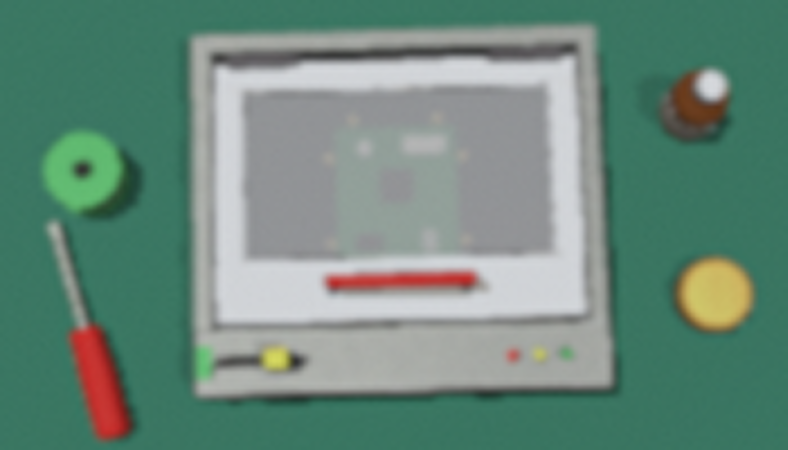

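The crop confirms the layout: handle at crop (400,282), tab at (277,358), with the dark slot running left to the green mark at (204,362). Handle-to-tab agrees with the given geometry for yaw ≈ 0.04 to within 1 mm.

```bash
cat >> h.py <<'E'
from scipy.spatial.transform import Rotation as Ro
YAW=0.04; H=np.array([524.5,-28.,112.]); fx=np.array([np.cos(YAW),np.sin(YAW),0]); fy=np.array([-np.sin(YAW),np.cos(YAW),0])
HINGE=H+155*fx-[0,0,44]
def go(pos,rot=(np.pi,0,np.pi/2+YAW)):
    s=sensors.sense();R=Ro.from_euler("xyz",s["tcp_rot"]);G=Ro.from_euler("xyz",rot)
    print("t",s["clock"],"pos",s["eef_pos"].round(1),"F",s["contact_force"].round(1))
    print("turn",(R.inv()*G).as_rotvec().round(4),"shift m",(R.inv().apply(np.array(pos)-s["eef_pos"])/1000).round(4))
E
python3 -c "
from h import *
go(H+[0,0,68])"
```

```text
t 0.1 pos [197.  592.7 230.6] F [-0.8  0.4  0.9]
turn [-1.10e-03  8.00e-04  1.21e+00] shift m [-0.5066 -0.4857  0.0512]
```

Units first: shifts go in shares of 0.5 m and turns go in shares of 4 rad. So -0.32 m / 0.5 = -0.64, -0.307 m / 0.5 = -0.614, 1.21 rad / 4 = 0.3025.

move_arm:
  motion:
    - [0, 0, 0.0375, -0.08, -0.077, 0, 0.07]
    - [0, 0, 0.075, -0.16, -0.154, 0, 0.07]
    - [0, 0, 0.1125, -0.24, -0.23, 0, 0.07]
    - [0, 0, 0.15, -0.32, -0.306, 0, 0.07]
    - [0, 0, 0.1875, -0.4, -0.384, 0, 0.07]
    - [0, 0, 0.225, -0.48, -0.46, 0, 0.07]
    - [0, 0, 0.2625, -0.56, -0.536, 0, 0.07]
    - [0, 0, 0.3025, -0.64, -0.614, 0, 0.07]
  grip_force: 40

```text
clock: 1.1
eef_pos: [404.4, 199.2, 231.3]
tcp_rot: [3.141, -0.0, 1.606]
contact_force: [0.6, 0.1, 0.5]
opening: 0.817
grasp_force: 0.0
```

```bash
python3 -c "
from h import *
go(H+[0,0,68])"
```

```text
t 1.1 pos [404.4 199.2 231.3] F [0.6 0.1 0.5]
turn [ 0.0002 -0.0001 -0.0049] shift m [-0.2313  0.112   0.0513]
```

Scaled: -0.231 m / 0.5 = -0.462, 0.112 m / 0.5 = 0.224, -0.005 rad / 4 = -0.0013.

move_arm:
  motion:
    - [0, 0, -0.0013, -0.08, 0.038, 0.018, 0.06]
    - [0, 0, -0.0013, -0.16, 0.076, 0.036, 0.06]
    - [0, 0, -0.0013, -0.24, 0.114, 0.054, 0.06]
    - [0, 0, -0.0013, -0.32, 0.152, 0.072, 0.06]
    - [0, 0, -0.0013, -0.4, 0.19, 0.09, 0.06]
    - [0, 0, -0.0013, -0.462, 0.224, 0.102, 0.06]
    - [0, 0, -0.0013, -0.462, 0.224, 0.102, 0.06]

```text
clock: 1.98
eef_pos: [525.6, -27.2, 179.5]
tcp_rot: [-3.141, 0.0, 1.613]
contact_force: [0.2, -0.3, 0.1]
opening: 0.704
grasp_force: 0.0
```

```bash
python3 - <<'E'
from h import *
go(H+[0,0,-19])
P=camera_params("wrist");p,d=grab_frame("wrist");cv2.imwrite("pics/wrist1.png",p[...,::-1])
hsv=cv2.cvtColor(p,cv2.COLOR_RGB2HSV)
k=cv2.inRange(hsv,(0,130,70),(8,255,255))|cv2.inRange(hsv,(172,130,70),(180,255,255))
n,l,st,c=cv2.connectedComponentsWithStats(k)
for i in range(1,n):
    if st[i,4]>60: print("red",st[i],c[i],pt(P,c[i],112).round(1))
k=cv2.inRange(hsv,(22,130,90),(35,255,255));n,l,st,c=cv2.connectedComponentsWithStats(k)
for i in range(1,n):
    if st[i,4]>60: print("yel",st[i],c[i],pt(P,c[i],100).round(1))
E
```

```text
t 1.975 pos [525.6 -27.2 179.5] F [ 0.2 -0.3  0.1]
turn [-0.0009  0.0002  0.0024] shift m [-0.0007 -0.001   0.0865]
red [ 252  144   12  130 1426] [257.17180926 206.39761571] [526.4 -28.1 112. ]
yel [177  76  22  26 520] [187.84807692  88.62115385] [476.9  49.1 100. ]
yel [237 342  29  12 192] [249.71875 347.84375] [ 526.1 -166.8  100. ]
```

View pics/wrist1.png

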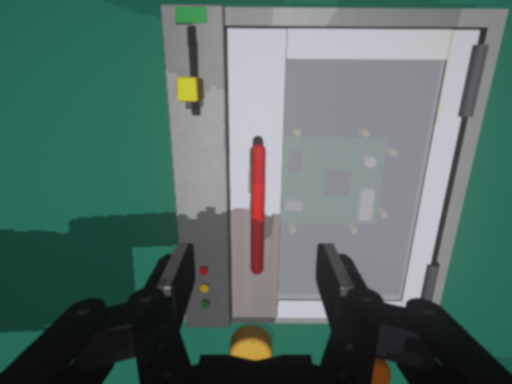

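The wrist view shows the red bar, vertical in the picture, at column 257 (rows 144-274), centred between the fingers at columns about 175 and 335. The yellow tab is at (188,89) and the green mark at (191,15). The handle measures (526,-28), so I go straight down and pinch.

Scaled: 0.0865 m / 0.5 = 0.173, 0.06 m / 0.5 = 0.12.

move_arm:
  motion:
    - [0, 0, 0, 0, 0, 0.06, 0.06]
    - [0, 0, 0, 0, 0, 0.12, 0.06]
    - [0, 0, 0, 0, 0, 0.173, 0.06]
    - [0, 0, 0, 0, 0, 0.173, 0.06]
    - [0, 0, 0, 0, 0, 0.173, 0.0]
    - [0, 0, 0, 0, 0, 0.173, 0.0]
    - [0, 0, 0, 0, 0, 0.173, 0.0]
    - [0, 0, 0, 0, 0, 0.173, 0.0]
  grip_force: 40

```text
clock: 3.02
eef_pos: [527.1, -25.3, 95.0]
tcp_rot: [3.137, 0.0, 1.615]
contact_force: [4.8, 1.3, 2.8]
opening: 0.099
grasp_force: 39.3
```

Scaled: -0.005 m / 0.5 = -0.01, -0.004 m / 0.5 = -0.008.

move_arm:
  motion:
    - [0, 0, 0, 0, 0, -0.004, 0.0]
    - [0, 0, 0, 0, 0.002, -0.008, 0.0]
    - [0, 0, 0, 0, 0.002, -0.01, 0.0]
    - [0, 0, 0, 0, 0.002, -0.01, 0.0]
    - [0, 0, 0, 0, 0.002, -0.01, 0.0]

```text
clock: 3.65
eef_pos: [528.4, -25.3, 99.4]
tcp_rot: [3.137, 0.0, 1.615]
contact_force: [7.9, 1.3, -6.0]
opening: 0.094
grasp_force: 38.9
```

Scaled: -0.005 m / 0.5 = -0.01, -0.004 m / 0.5 = -0.008.

move_arm:
  motion:
    - [0, 0, 0, 0, 0, -0.004, 0.0]
    - [0, 0, 0, 0, 0.002, -0.008, 0.0]
    - [0, 0, 0, 0, 0.002, -0.01, 0.0]
    - [0, 0, 0, 0, 0.002, -0.01, 0.0]

```text
clock: 4.15
eef_pos: [528.8, -25.3, 101.9]
tcp_rot: [3.138, -0.0, 1.615]
contact_force: [18.0, 0.9, -37.3]
opening: 0.096
grasp_force: 38.8
```

It rose about 6 mm and then stood firm at 37 N, so the catch is on. I lower it, let go and go over to the release.

Scaled: -0.045 m / 0.5 = -0.09, -0.015 m / 0.5 = -0.03.

move_arm:
  motion:
    - [0, 0, 0, 0, -0.002, 0.01, 0.0]
    - [0, 0, 0, 0, -0.004, 0.018, 0.0]
    - [0, 0, 0, 0, -0.004, 0.018, 0.06]
    - [0, 0, 0, 0, -0.004, 0.018, 0.06]
    - [0, 0, 0, 0, -0.004, 0.018, 0.06]
    - [0, 0, 0, 0, -0.004, -0.03, 0.06]
    - [0, 0, 0, 0, -0.004, -0.09, 0.06]
    - [0, 0, 0, 0, -0.004, -0.09, 0.06]

```text
clock: 5.15
eef_pos: [526.4, -25.5, 150.8]
tcp_rot: [3.138, 0.0, 1.616]
contact_force: [0.7, -0.0, 0.1]
opening: 0.702
grasp_force: 0.0
```

```bash
python3 - <<'E'
from h import *
P=camera_params("wrist");p,d=grab_frame("wrist");hsv=cv2.cvtColor(p,cv2.COLOR_RGB2HSV)
k=cv2.inRange(hsv,(22,130,90),(35,255,255));n,l,st,c=cv2.connectedComponentsWithStats(k)
for i in range(1,n):
    if st[i,4]>60: print("yel",st[i],c[i],pt(P,c[i],100).round(1))
go([476,49.5,145]);go([476,49.5,77])
E
```

```text
yel [164  79  26  28 668] [176.24401198  92.19610778] [476.9  49.  100. ]
yel [193 306   9   9  67] [197.         310.11940299] [ 487.  -103.3  100. ]
t 5.2 pos [525.5 -25.5 149.5] F [-0.7 -0.6 -0.4]
turn [0.0017 0.0002 0.005 ] shift m [ 0.0772 -0.0461  0.0044]
t 5.2 pos [525.5 -25.5 149.5] F [-0.7 -0.6 -0.4]
turn [0.0017 0.0002 0.005 ] shift m [ 0.0772 -0.0462  0.0724]
```

Scaled: 0.076 m / 0.5 = 0.152, 0.071 m / 0.5 = 0.142, 0.005 rad / 4 = 0.0013.

move_arm:
  motion:
    - [0.0005, 0, 0.0013, 0.06, -0.036, 0, 0.06]
    - [0.0005, 0, 0.0013, 0.12, -0.074, 0, 0.06]
    - [0.0005, 0, 0.0013, 0.152, -0.091, 0.006, 0.06]
    - [0.0005, 0, 0.0013, 0.152, -0.091, 0.006, 0.06]
    - [0.0005, 0, 0.0013, 0.152, -0.091, 0.07, 0.06]
    - [0.0005, 0, 0.0013, 0.152, -0.091, 0.13, 0.06]
    - [0.0005, 0, 0.0013, 0.152, -0.091, 0.142, 0.06]
    - [0.0005, 0, 0.0013, 0.152, -0.091, 0.142, 0.06]

```text
clock: 6.2
eef_pos: [476.6, 48.0, 77.8]
tcp_rot: [-3.139, 0.0, 1.61]
contact_force: [0.2, 0.3, 0.2]
opening: 0.701
grasp_force: 0.0
```

move_arm:
  motion:
    - [0, 0, 0, 0, 0, 0, 0.0]
    - [0, 0, 0, 0, 0, 0, 0.0]
    - [0, 0, 0, 0, 0, 0, 0.0]
    - [0, 0, 0, 0, 0, 0, 0.0]
  grip_force: 30

```text
clock: 6.7
eef_pos: [476.6, 48.4, 78.6]
tcp_rot: [-3.141, 0.0, 1.611]
contact_force: [-1.8, -1.0, 4.9]
opening: 0.158
grasp_force: 32.0
```

The tab is pinched (13.5 mm opening). Next I slide it along tool +x, towards the green mark.

Scaled: 0.028 m / 0.5 = 0.056, 0.024 m / 0.5 = 0.048.

move_arm:
  motion:
    - [0, 0, 0, 0.012, 0, 0, 0.0]
    - [0, 0, 0, 0.024, 0, 0, 0.0]
    - [0, 0, 0, 0.036, 0, 0, 0.0]
    - [0, 0, 0, 0.048, 0, 0, 0.0]
    - [0, 0, 0, 0.056, 0, 0, 0.0]
    - [0, 0, 0, 0.056, 0, 0, 0.0]

```text
clock: 7.45
eef_pos: [475.7, 75.1, 78.6]
tcp_rot: [-3.141, 0.002, 1.612]
contact_force: [0.9, -12.4, 6.3]
opening: 0.15
grasp_force: 32.0
```

Scaled: -0.08 m / 0.5 = -0.16, -0.075 m / 0.5 = -0.15.

move_arm:
  motion:
    - [0, 0, 0, 0, 0, 0, 0.06]
    - [0, 0, 0, 0, 0, 0, 0.06]
    - [0, 0, 0, 0, 0, 0, 0.06]
    - [0, 0, 0, 0, 0, 0, 0.06]
    - [0, 0, 0, 0, 0, -0.07, 0.06]
    - [0, 0, 0, 0, 0, -0.14, 0.06]
    - [0, 0, 0, -0.08, 0.04, -0.16, 0.06]
    - [0, 0, 0, -0.15, 0.08, -0.16, 0.06]

```text
clock: 8.45
eef_pos: [519.5, 2.4, 159.1]
tcp_rot: [3.141, 0.0, 1.612]
contact_force: [1.3, 0.1, 0.3]
opening: 0.703
grasp_force: 0.0
```

```bash
python3 - <<'E'
from h import *
P=camera_params("wrist");p,d=grab_frame("wrist");hsv=cv2.cvtColor(p,cv2.COLOR_RGB2HSV)
for n_,k,z in [("yel",cv2.inRange(hsv,(22,130,90),(35,255,255)),100),("red",cv2.inRange(hsv,(0,130,70),(8,255,255))|cv2.inRange(hsv,(172,130,70),(180,255,255)),112)]:
  n,l,st,c=cv2.connectedComponentsWithStats(k)
  for i in range(1,n):
    if st[i,4]>60: print(n_,st[i],c[i],pt(P,c[i],z).round(1))
go([526,-27,93+60]);go([526,-27,93])
E
```

```text
yel [180  83  24  31 609] [191.94417077  98.591133  ] [477.5  73.5 100. ]
red [ 260  199   14  128 1405] [265.83914591 260.86903915] [527.6 -29.9 112. ]
t 8.5 pos [522.   -0.9 158.9] F [ 3.4 -3.   0.5]
turn [0.0024 0.0019 0.0005] shift m [-0.0263  0.0029  0.0059]
t 8.5 pos [522.   -0.9 158.9] F [ 3.4 -3.   0.5]
turn [0.0024 0.0019 0.0005] shift m [-0.0262  0.0028  0.0659]
```

The tab has moved from y 49 to 73.5, about 25 mm, so the catch should be off. Back to the handle.

Scaled: -0.026 m / 0.5 = -0.052, -0.013 m / 0.5 = -0.026.

move_arm:
  motion:
    - [0, 0, 0, -0.026, 0.006, 0.006, 0.06]
    - [0, 0, 0, -0.052, 0.012, 0.012, 0.06]
    - [0, 0, 0, -0.052, 0.012, 0.012, 0.06]
    - [0, 0, 0, -0.052, 0.012, 0.012, 0.06]

```text
clock: 9.0
eef_pos: [524.9, -22.3, 151.5]
tcp_rot: [-3.139, -0.0, 1.611]
contact_force: [-0.4, -0.0, -0.2]
opening: 0.703
grasp_force: 0.0
```

```bash
python3 -c "
from h import *
go([526.5,-28,93])"
```

```text
t 9.0 pos [524.9 -22.3 151.5] F [-0.4 -0.  -0.2]
turn [-0.0026 -0.0002  0.0001] shift m [-0.0058  0.0016  0.0585]
```

Scaled: 0.0585 m / 0.5 = 0.117, 0.03 m / 0.5 = 0.06, -0.003 rad / 4 = -0.0008.

move_arm:
  motion:
    - [-0.0008, 0, 0, -0.012, 0.003, 0.06, 0.06]
    - [-0.0008, 0, 0, -0.012, 0.003, 0.117, 0.06]
    - [-0.0008, 0, 0, -0.012, 0.003, 0.117, 0.06]
    - [-0.0008, 0, 0, -0.012, 0.003, 0.117, 0.0]
    - [-0.0008, 0, 0, -0.012, 0.003, 0.117, 0.0]
    - [-0.0008, 0, 0, -0.012, 0.003, 0.117, 0.0]
    - [-0.0008, 0, 0, -0.012, 0.003, 0.117, 0.0]
    - [-0.0008, 0, 0, -0.012, 0.003, 0.117, 0.0]
  grip_force: 40

```text
clock: 10.0
eef_pos: [527.3, -28.6, 94.2]
tcp_rot: [3.139, 0.0, 1.611]
contact_force: [-0.9, 1.2, 5.4]
opening: 0.099
grasp_force: 39.0
```

```bash
python3 - <<'E'
from h import *
go([526.5,-28,93])
a0=np.arctan2(44,155)
for t in np.arange(.05,1.06,.05):
    a=a0+t; print(round(t,2),"y(fwd)",round(155-161.1*np.cos(a),1),"up",round(161.1*np.sin(a)-44,1))
E
```

```text
t 10.0 pos [527.3 -28.6  94.2] F [-0.9  1.2  5.4]
turn [ 0.0022  0.     -0.0001] shift m [ 0.0006 -0.0008  0.0012]
0.05 y(fwd) 2.4 up 7.7
0.1 y(fwd) 5.2 up 15.2
0.15 y(fwd) 8.3 up 22.7
0.2 y(fwd) 11.9 up 29.9
0.25 y(fwd) 15.7 up 37.0
0.3 y(fwd) 19.9 up 43.8
0.35 y(fwd) 24.5 up 50.5
0.4 y(fwd) 29.4 up 56.9
0.45 y(fwd) 34.6 up 63.0
0.5 y(fwd) 40.1 up 68.9
0.55 y(fwd) 45.9 up 74.5
0.6 y(fwd) 51.9 up 79.8
0.65 y(fwd) 58.2 up 84.8
0.7 y(fwd) 64.8 up 89.5
0.75 y(fwd) 71.6 up 93.8
0.8 y(fwd) 78.6 up 97.8
0.85 y(fwd) 85.8 up 101.5
0.9 y(fwd) 93.1 up 104.7
0.95 y(fwd) 100.6 up 107.7
1.0 y(fwd) 108.3 up 110.2
1.05 y(fwd) 116.0 up 112.3
```

Scaled: -0.015 m / 0.5 = -0.03, -0.012 m / 0.5 = -0.024.

move_arm:
  motion:
    - [0, 0, 0, 0, 0.002, -0.008, 0.0]
    - [0, 0, 0, 0, 0.005, -0.016, 0.0]
    - [0, 0, 0, 0, 0.008, -0.024, 0.0]
    - [0, 0, 0, 0, 0.01, -0.03, 0.0]
    - [0, 0, 0, 0, 0.01, -0.03, 0.0]

```text
clock: 10.62
eef_pos: [531.8, -28.4, 108.4]
tcp_rot: [3.141, 0.0, 1.611]
contact_force: [0.3, 0.2, -3.5]
opening: 0.092
grasp_force: 39.1
```

The cover is free: about 3.5 N at 14 mm up. I follow the arc.

Scaled: -0.0535 m / 0.5 = -0.107, -0.048 m / 0.5 = -0.096.

move_arm:
  motion:
    - [0, 0, 0, 0, 0.006, -0.015, 0.0]
    - [0, 0, 0, 0, 0.013, -0.029, 0.0]
    - [0, 0, 0, 0, 0.021, -0.044, 0.0]
    - [0, 0, 0, 0, 0.029, -0.057, 0.0]
    - [0, 0, 0, 0, 0.038, -0.07, 0.0]
    - [0, 0, 0, 0, 0.048, -0.083, 0.0]
    - [0, 0, 0, 0, 0.059, -0.096, 0.0]
    - [0, 0, 0, 0, 0.07, -0.107, 0.0]

```text
clock: 11.62
eef_pos: [564.4, -27.2, 162.0]
tcp_rot: [-3.137, 0.0, 1.611]
contact_force: [-13.4, -1.7, 7.0]
opening: 0.1
grasp_force: 39.4
```

```bash
python3 - <<'E'
from h import *
s=sensors.sense();print(s["eef_pos"],s["contact_force"],s["opening"],s["grasp_force"])
R=Ro.from_euler("xyz",s["tcp_rot"]);g=s["eef_pos"]-19*R.as_matrix()[:,2];v=g-HINGE-[2,0,0];x=-v@fx
print("bar",g,"r",np.hypot(x,v[2]),"theta",np.arctan2(v[2],x)-np.arctan2(44,155))
E
```

```text
[564.38716123 -27.23146734 162.04007619] [-13.4411095   -1.6589966    6.99517606] 0.1001708269233361 39.396087527275085
bar [564.47466038 -27.22569266 181.03987383] r 162.70465722517787 theta 0.4914845770805539
```

Scaled: 0.037 m / 0.5 = 0.074, -0.0305 m / 0.5 = -0.061.

move_arm:
  motion:
    - [0, 0, 0, 0, 0.01, -0.013, 0.0]
    - [0, 0, 0, 0, 0.021, -0.024, 0.0]
    - [0, 0, 0, 0, 0.033, -0.035, 0.0]
    - [0, 0, 0, 0, 0.046, -0.044, 0.0]
    - [0, 0, 0, 0, 0.06, -0.053, 0.0]
    - [0, 0, 0, 0, 0.074, -0.061, 0.0]
    - [0, 0, 0, 0, 0.074, -0.061, 0.0]

```text
clock: 12.5
eef_pos: [603.6, -25.9, 194.2]
tcp_rot: [3.141, 0.001, 1.611]
contact_force: [-10.1, -2.2, 12.7]
opening: 0.094
grasp_force: 39.8
```

```bash
cat > th.py <<'E'
from h import *
s=sensors.sense();print(s["clock"],s["eef_pos"],s["contact_force"],s["opening"],s["grasp_force"])
R=Ro.from_euler("xyz",s["tcp_rot"]);g=s["eef_pos"]-19*R.as_matrix()[:,2];v=g-HINGE-[2,0,0];x=-v@fx
print("bar",g,"r",np.hypot(x,v[2]),"theta",np.arctan2(v[2],x)-np.arctan2(44,155))
E
python3 th.py
```

```text
12.5 [603.63426919 -25.90099983 194.1749271 ] [-10.08231693  -2.23482582  12.73444209] 0.09399697254185431 39.82563078403473
bar [603.62604217 -25.88926123 213.17492169] r 164.73182445156945 theta 0.8019699840651477
```

Scaled: 0.028 m / 0.5 = 0.056, 0.0205 m / 0.5 = 0.041.

move_arm:
  motion:
    - [0, 0, 0, 0, 0.012, -0.01, 0.0]
    - [0, 0, 0, 0, 0.026, -0.018, 0.0]
    - [0, 0, 0, 0, 0.041, -0.024, 0.0]
    - [0, 0, 0, 0, 0.056, -0.03, 0.0]
    - [0, 0, 0, 0, 0.056, -0.03, 0.0]
    - [0, 0, 0, 0, 0.056, -0.03, 0.0]
    - [0, 0, 0, 0, 0.056, -0.03, 0.0]

```text
clock: 13.38
eef_pos: [632.0, -24.9, 207.8]
tcp_rot: [3.14, 0.001, 1.611]
contact_force: [-2.9, -4.8, 0.9]
opening: 0.099
grasp_force: 39.7
```

```bash
python3 th.py; python3 - <<'E'
from h import *
p,d=grab_frame("scene");cv2.imwrite("pics/end.png",cv2.resize(p[120:290,150:350,::-1],None,fx=3.5,fy=3.5,interpolation=cv2.INTER_CUBIC))
E
```

```text
13.375 [631.98861972 -24.88567893 207.75073255] [-2.85235593 -4.84014794  0.93610982] 0.09940846334526388 39.65195953845978
bar [631.95835636 -24.87207083 226.75070358] r 166.28928558079704 theta 0.991940635123427
```

View pics/end.png

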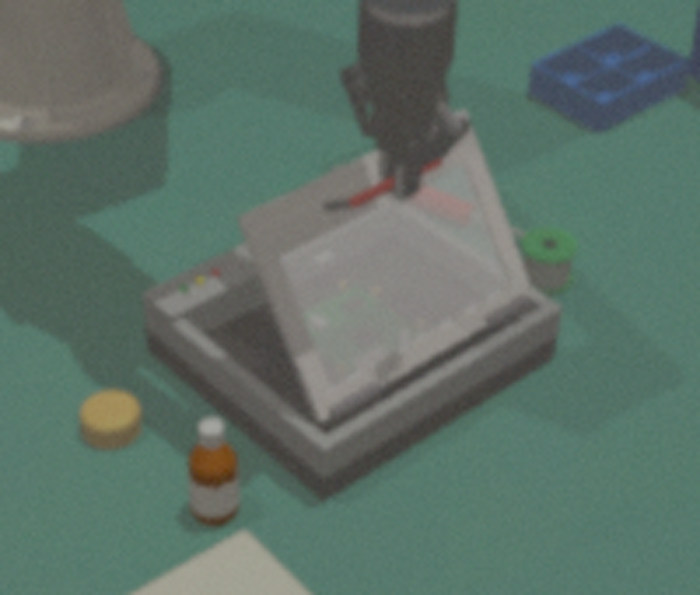

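The picture shows the cover standing open at crop (390,270). The red bar is in the fingers at (400,185), and the bottle, tin, spool and tray are in place. I settle briefly and hand in.

move_arm:
  motion:
    - [0, 0, 0, 0, 0, 0, 0.0]
    - [0, 0, 0, 0, 0, 0, 0.0]
    - [0, 0, 0, 0, 0, 0, 0.0]
    - [0, 0, 0, 0, 0, 0, 0.0]

```text
clock: 13.92
eef_pos: [631.9, -24.9, 207.7]
tcp_rot: [3.14, 0.001, 1.611]
contact_force: [-3.4, -4.5, 0.3]
opening: 0.099
grasp_force: 39.6
```

```bash
python3 th.py; python3 -c "
from h import *
print(order.sign_off())"
```

```text
13.925 [631.92822855 -24.90617949 207.73263089] [-3.40207464 -4.51799317  0.33784314] 0.0986627508239942 39.64519679546356
bar [631.8994345  -24.89269059 226.73260428] r 166.28978976077843 theta 0.9915655027864922
the job is handed in; nothing more can be done
None
```

The tug showed the catch was on; sliding the yellow release about 25 mm towards the green mark freed it, and I handed the job in at about 14 s with the gripper holding the cover about 57° open (worked out from the arm pose); no verdict came back.

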